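# Vent and open the vacuum pot

## Task

Open the vacuum pot that de-airs the casting plaster: let the air in by turning the leaning vent tap on its lid anticlockwise until it stops, and only then lift the lid off by its bar handle. Set the lid down gently, right way up and centred, on the two rails of the wooden cradle, leave its tap open, let go of it, and do not disturb the jar, the tub or the clay pumpkin.

Things in the scene. Friction and masses are not known exactly. Their poses are not given: they have to be found in the camera images.
- pot_rim (a point): Centre of the mouth of the vacuum pot, a round steel pot 200 mm across and 120 mm high, fixed to the table; the point is 120 mm above the table, level with the rim that the lid lies on. z is up.
- lid_handle (a point): Centre of the lid's bar handle: a black bar 92 mm long, 16 mm wide and 16 mm high, on two posts 74 mm apart, 58 mm above the lid's underside (40 mm of free room under it). Axes of the lid: z up, x along the bar, y across it. The vent tap stands on the lid's -x side, a brass pump port (46 mm high, blanked off) on its +x side.
- lid: The lid: a loose aluminium plate 200 mm across, 10 mm thick, about 0.6 kg, balanced under its handle; origin at the centre of its underside, which lies on the pot's rim. Two legs under it hang 28 mm down, at most 70 mm from its centre, in guides in the pot (3 mm play): it cannot turn there; lift it straight up 35 mm before moving sideways. With the tap shut the vacuum holds it fast.
- tap_grip (a point): Grip point on the vent tap's axis, which leans 35 degrees from vertical, outwards (to the lid's -x). z points out along the axis, x along the handle bar, y across it (pinch this way); it turns with the handle: a black bar 48 mm long, 14 mm thick, 40 mm tall along z; this point is 15 mm below its outer end, 25 mm above a 38 mm disc at its foot, 96 mm from the lid's centre line, 66 mm above its underside.
- tap (a joint): Angle of the vent tap (rad): 0 shut, grows as the handle turns anticlockwise seen from outside, looking down on it along its axis (a right-handed turn about z of tap_grip); 2.4 is the stop, fully open. Starts at 0 to 0.25; takes about 0.12 N m; stays where it is left. The vacuum is gone and the lid free from about 2.1 on. The turn is too long for one grasp.
- cradle_top (a point): Centre of the wooden cradle, level with its rail tops, 50 mm above the table. Fixed: a board 170 by 200 by 10 mm with two rails along its x, each 170 mm long, 16 mm wide and 40 mm high, 156 mm clear between them. The lid lies across both rails at any turn about vertical, its legs hanging between them (at least 8 mm clear if centred). z is up.
- jar_mid (a point): Centre of a lidded glaze jar, 68 mm across and 90 mm high: a bystander, loose.
- tub_mid (a point): Centre of an open white plastic tub, 84 mm across and 100 mm high: a bystander, loose.
- pumpkin_mid (a point): Centre of a small terracotta clay pumpkin, 74 mm across and 62 mm high: a bystander, loose.
Not all that is in view belongs to the job. Leave any blue or green look-alike of the lid alone.

How it is judged (in metres and radians):
On the way, in this order (a step that is already met when the one before it is completed fails the run):
1. the vent tap is turned open (past 2.15 rad) while the lid still lies on the pot (value of joint tap above 2.15 rad and distance of lid_handle from where it was at the start of the episode below 0.012 m), for 0.2 s.
2. the lid is lifted clear, straight up out of the pot (z of lid_handle in the frame of pot_rim above 0.09 m), for 0.1 s.
At the end, for the whole second after the job is handed in: The lid lies still and level (within 0.05 rad), right way up on both rails of the cradle (its handle 54 to 62 mm above the rail tops), its centre within 20 mm of the cradle's centre, let go, with the tap still open (past 2.0 rad) (horizontal distance between lid_handle and cradle_top below 0.02 m and z of lid_handle in the frame of cradle_top between 0.054 and 0.062 m and angle between lid_handle's own z axis and vertical below 0.05 rad and value of joint tap above 2 rad and linear speed of lid below 0.02 m/s); the robot touches nothing.
It fails at once if the lid is dropped (falls faster than 0.5 m/s untouched) (linear speed of lid above 0.5 m/s and contact force between the fingers and lid below 0.05 N).
It fails at once if the jar, tub or pumpkin is moved by more than 30 mm (distance of any of jar_mid, tub_mid, pumpkin_mid from where it was at the start of the episode above 0.03 m).
It also fails if it takes over 67 s, if anything falls off the work surface, if the arm or the gripper's body presses on something with over 40 N, if the wrist force passes 120 N, or if a joint passes its speed limit or range.

## Robot

A 6-joint arm with a two-finger parallel gripper is mounted at the origin on the work surface. World frame = base frame: x ahead of the robot, y to its left, z up, the work surface at z = 0. Lengths are in mm, angles in degrees, forces in N, time in s.
With the tool pointing down it reaches from about 350 to 850 mm from the base axis. Payload 8.1 kg.
Tool frame: the origin (TCP) lies at the centre of the arm's flange, where the gripper is bolted on; the fingertips stand 173 mm ahead of it and the grasp point (between the pads) lies 155 mm ahead of it; z points along the fingers, y is the line along which they close (so a half turn about z gives the same grasp; the last joint's range is limited). The gripper opens to 85 mm and grips with 20 to 120 N. Pads are 22 mm wide; open, the fingers measure 114 mm over their backs; the gripper's body (76 mm by 85 mm) begins 54 mm behind the grasp point. The pads swing forward as they close: fully open they stand 13 mm farther back than shut.
Start: joints at [-72.789, 7.471, 85.268, -0, 87.261, -4.893], TCP at [225.801, -555.896, 404.692] pointing down, gripper open.
Joint ranges: [-169.43, 169.43], [-51.17, 129.36], [1.28, 143.12], [-76.62, 256.62], [0, 156.53], [-152.29, 152.29]. Speed limits (degrees/s): [136.94, 136.94, 159.86, 180, 180, 180].

## Interface

Orientations are given as [roll, pitch, yaw] about the fixed x, y, z axes, in that order (R = Rz(yaw) Ry(pitch) Rx(roll)).
In Python, from bench import * gives the robot as it stands.
- The arm moves only by the shell command python3 -m jog 'ROWS' [FORCE]. ROWS is text: rows parted by semicolons, each of 7 numbers parted by spaces: the shift along the tool's x, y, z scaled (see below), then the turn, a rotation vector about the tool's x, y, z scaled (see below), then the closure, from -1 (fully open) to 1 (shut). In form: tx ty tz wx wy wz hand; .... A call has 1 to 5 rows; each row shifts and turns the commanded pose from where the row before left it, along the tool's axes as they then stand; what a row does not reach is not made up. The controller multiplies each number of a shift by 0.1 m and each number of a turn by 60 degrees. A row lasts 1/8 s, in which the tool goes at most 62.5 mm and 10.7 degrees, less where a joint would pass 70% of its speed; a pose out of reach is approached as far as the arm can. A call with a number of a shift or a turn outside -1 to 1 is refused whole. A call with a gripper value outside its range is refused whole. The fingers move at their own pace and stop on an object; FORCE is the grip in N (left out, the last holds). Time passes only in rows, so rows that do not move let the fingers close. It gives the time, the measured TCP pose, the force, the opening and the grip force at its end, in the units of the state.
- sense(): the state, without advancing time (a new reading comes with each control period).
- snapshot(name): name is "side" or "top"; returns a dict with "img" (400x640x3 uint8, red, green, blue), "fx", "fy", "cx", "cy" (pixels), "dist" ([k1, k2, p1, p2, k3] as OpenCV has them; the pictures are not rectified), "extrinsics" (4x4, takes a point from camera to world coordinates). Camera axes: x right, y down, z forward; pixel columns grow to the right and rows downward; lengths in mm; the calibration is good to about 2 mm. A picture is of the moment at which its call begins. There is no depth.
- hand_in(): hands the job in; it is judged then, once.
The state is a dict: "time": time; "joint_pos": joint angles; "qd": joint speeds; "joint_efforts": joint torques, N m; "tool_pos": TCP position; "tcp_rot": TCP orientation; "ft_force": force on the tool from outside, world axes, zero at the start; "wrist_torque": the same for the moment, N m; "finger_gap": finger opening in mm; "grip_force": force on a finger pad.
Only numpy, scipy, OpenCV 4.12 (cv2) and the standard library are available. Lean on these libraries where they do the work, as an engineer would, in place of code of your own. Each camera call takes 0.05 s, during which the arm holds its last target. There are 200 camera calls.

## Working session

There is one attempt and no reset: what is moved stays moved. The work goes in short steps, Python scripts to look and compute and a shell command to move; the robot and the scene stay as the last step left them, time stands still between calls to the robot, and variables do not carry over. Pictures are saved under pics/ and viewed, at most 10 in all, crops included, and the job is handed in when it is done.

```bash
mkdir -p pics; ls
python3 - <<'E'
from bench import *
import cv2,numpy as np,pickle
d={}
for n in("side","top"):
    s=snapshot(n); d[n]=s; cv2.imwrite(f"pics/{n}0.png",s["img"][:,:,::-1])
    print(n,s["fx"],s["fy"],s["cx"],s["cy"],s["dist"],np.round(s["extrinsics"],3).tolist())
pickle.dump(d,open("s0.pkl","wb"))
print(sense())
E
```

```text
pics
side 507.5051793324952 507.5051793324952 327.3012427696131 195.47353884684352 [0.04732444 0.         0.         0.         0.        ] [[-0.997, -0.055, 0.05, 468.67], [-0.074, 0.765, -0.64, 1065.529], [-0.003, -0.642, -0.767, 1310.365], [0.0, 0.0, 0.0, 1.0]]
top 484.3466165831903 484.3466165831903 323.12541074818984 188.5752528837302 [-0.02267113  0.          0.          0.          0.        ] [[-0.026, -0.989, 0.143, 366.712], [-1.0, 0.026, -0.002, 84.768], [-0.002, -0.143, -0.99, 1336.526], [0.0, 0.0, 0.0, 1.0]]
{'time': 0.1, 'joint_pos': array([-7.27893905e+01,  7.51105855e+00,  8.53231713e+01, -1.15776154e-03,
        8.72603052e+01, -4.89490444e+00]), 'qd': array([ 0.04376145, -0.09709606, -0.19925272,  0.10115245, -0.03430182,
        0.0159442 ]), 'joint_efforts': array([ 1.56192738e-03, -5.70953679e+01, -5.01941550e+01, -1.06516322e-04,
        8.19655659e-03, -5.39613939e-05]), 'tool_pos': array([ 225.72732031, -555.70225015,  403.74492702]), 'tcp_rot': array([-1.79905711e+02, -6.91438325e-03,  2.21055646e+01]), 'ft_force': array([-0.45606949,  0.17003876, -0.07305273]), 'wrist_torque': array([ 0.03035849, -0.00335447,  0.0165006 ]), 'grip_force': 0.0, 'finger_gap': 85.59716336615858}
```

View pics/side0.png

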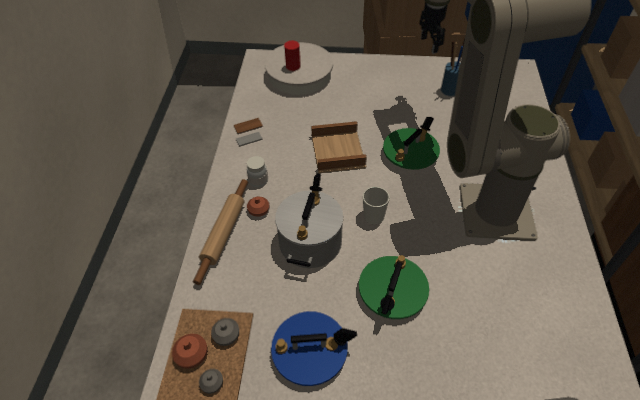

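View pics/top0.png

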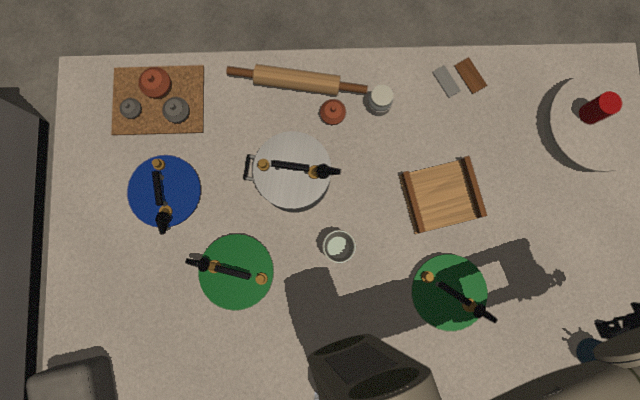

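The side view shows the grey lid on the pot at (310,220), with its tap at (317,183). The cradle is at (338,147), the jar at (257,172), the pumpkin at (258,206) and the tub at (375,205). The top view shows the lid at (292,170), tap (328,171), port (263,165), cradle (443,195), jar (379,98), pumpkin (332,112) and tub (338,246).

```bash
cat > h.py <<'E'
import cv2,numpy as np
from scipy.spatial.transform import Rotation as R
def ray(s,px):
    K=np.array([[s["fx"],0,s["cx"]],[0,s["fy"],s["cy"]],[0,0,1.]])
    u=cv2.undistortPoints(np.array([[px]],float),K,np.array(s["dist"],float))[0,0]
    E=np.array(s["extrinsics"]); return E[:3,3],E[:3,:3]@np.array([u[0],u[1],1.])
def plane(s,px,z):
    o,d=ray(s,px); return o+d*(z-o[2])/d[2]
def tri(s1,p1,s2,p2):
    o1,d1=ray(s1,p1);o2,d2=ray(s2,p2);d1/=np.linalg.norm(d1);d2/=np.linalg.norm(d2)
    a=np.linalg.lstsq(np.c_[d1,-d2],o2-o1,rcond=None)[0]
    A=o1+d1*a[0];B=o2+d2*a[1];return (A+B)/2,np.linalg.norm(A-B)
def proj(s,P):
    E=np.array(s["extrinsics"]);K=np.array([[s["fx"],0,s["cx"]],[0,s["fy"],s["cy"]],[0,0,1.]])
    Ri=E[:3,:3].T;return cv2.projectPoints(np.array(P,float).reshape(-1,1,3),cv2.Rodrigues(Ri)[0],-Ri@E[:3,3],K,np.array(s["dist"],float))[0][:,0]
E
python3 - <<'E'
from h import *
import pickle
d=pickle.load(open("s0.pkl","rb"));t=d["top"];s=d["side"]
g=cv2.cvtColor(t["img"],cv2.COLOR_RGB2HSV)
# crops
a=cv2.resize(t["img"][115:225,235:355],None,fx=4,fy=4,interpolation=cv2.INTER_CUBIC)
b=cv2.resize(s["img"][160:270,265:355],None,fx=4,fy=4,interpolation=cv2.INTER_CUBIC)[:, :320]
cv2.imwrite("pics/crop0.png",np.hstack([a,b])[:,:,::-1])
# cradle rails: brown dark mask
c=t["img"].astype(int)
m=((c[...,0]<125)&(c[...,0]-c[...,2]>30)).astype(np.uint8); m[:, :395]=0; m[:,495:]=0; m[:150]=0; m[240:]=0
n,l,st,ce=cv2.connectedComponentsWithStats(m)
for i in range(1,n):
    if st[i,4]>60:
        pts=np.argwhere(l==i)[:,::-1].astype(np.float32); r=cv2.minAreaRect(pts); print("rail",st[i],r, [np.round(plane(t,p,50)[:2],1).tolist() for p in cv2.boxPoints(r)])
for n_,p,z in(("lid",(292,170),130),("port",(263,165),166),("bar",(291,166.5),178),("jar",(381,93),90),("tub",(339,241),100),("pump",(332,111),62),("cr",(443,195),50)): print(n_,plane(t,p,z).round(1))
E
```

```text
rail [464 156  23  61 363] ((474.633056640625, 186.11007690429688), (63.2165412902832, 7.087914943695068), 73.3007583618164) [[629.6, -297.4], [634.8, -316.3], [468.9, -353.6], [463.9, -335.0]]
rail [457 160  21  59  98] ((467.4718322753906, 188.8570098876953), (61.307559967041016, 3.306084632873535), 73.1416015625) [[621.3, -282.8], [623.7, -291.6], [463.3, -328.6], [460.9, -319.9]]
rail [403 171  22  62 361] ((413.3923645019531, 201.5289764404297), (63.32211685180664, 6.870728015899658), 74.93151092529297) [[592.5, -131.5], [597.0, -149.7], [431.2, -185.0], [427.0, -167.2]]
lid [590.5 159.7 130. ]
port [598.2 228.6 166. ]
bar [590.3 159.  178. ]
jar [801.3 -79.7  90. ]
tub [409.7  45.3 100. ]
pump [763.5  52.3  62. ]
cr [ 526.7 -238.9   50. ]
```

View pics/crop0.png

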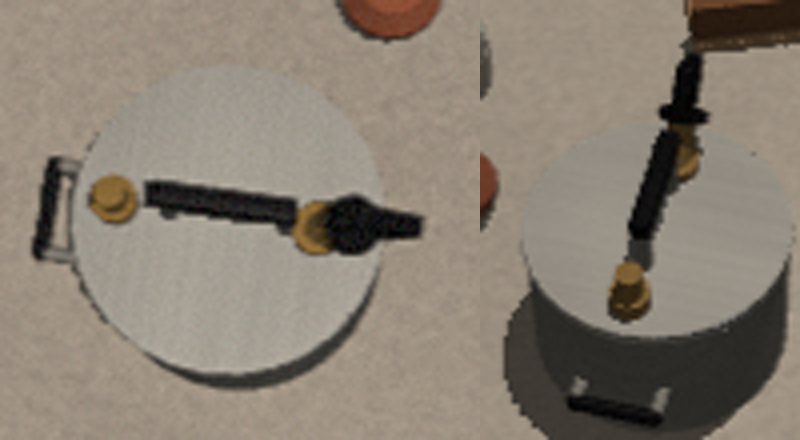

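The enlarged crops show the bar running from about (145,192) to (298,212) in the top crop. The tap's disc is at about (355,224), and its handle is edge-on with its tip at (422,226), so the handle lies nearly in the lid's x-z plane (tap close to 0). Rail spacing measures 171 mm against 172 expected, so the cradle centre is about (531,-242).

Run:
```python
from h import *
import pickle
d=pickle.load(open("s0.pkl","rb"));t=d["top"];s=d["side"]
# lid plate ellipse from grey mask in top view
for nm,v,bx in(("top",t,(235,115,355,225)),("side",s,(265,160,350,270))):
    x0,y0,x1,y1=bx; c=v["img"][y0:y1,x0:x1].astype(int)
    h=cv2.cvtColor(v["img"],cv2.COLOR_RGB2HSV)[y0:y1,x0:x1]
    m=((h[...,1]<22)&(h[...,2]>120)).astype(np.uint8)
    m=cv2.morphologyEx(m,cv2.MORPH_OPEN,np.ones((3,3)))
    k=max(cv2.findContours(m,0,cv2.CHAIN_APPROX_NONE)[0],key=cv2.contourArea)
    hu=cv2.convexHull(k)[:,0]+[x0,y0]
    e=cv2.fitEllipse(hu.astype(np.float32)); print(nm,e)
    P=np.array([plane(v,p,130)[:2] for p in hu])
    A=np.c_[2*P,np.ones(len(P))];q=np.linalg.lstsq(A,(P**2).sum(1),rcond=None)[0];print("circle",q[:2],np.sqrt(q[2]+q[:2]@q[:2]))
    dk=((h[...,2]<60)).astype(np.uint8); n,l,st,ce=cv2.connectedComponentsWithStats(dk)
    for i in range(1,n):
        if st[i,4]>40: print("dark",st[i]+np.array([x0,y0,0,0,0]),ce[i]+[x0,y0],cv2.minAreaRect((np.argwhere(l==i)[:,::-1]+[x0,y0]).astype(np.float32)))
T=lambda x,y:(x/4+235-.4,y/4+115-.4); S=lambda x,y:((x-480)/4+265-.4,y/4+160-.4)
print("bar port end",tri(t,T(146,192),s,S(640,237)))
print("bar tap end",tri(t,T(298,212),s,S(674,133)))
print("tap tip",tri(t,T(422,226),s,S(692,54)))
print("port top",tri(t,T(116,190),s,S(629,269)), "port base?")
```

```text
Traceback (most recent call last):
ValueError: max() iterable argument is empty
```

Run:
```python
from h import *
import pickle
d=pickle.load(open("s0.pkl","rb"));t=d["top"];s=d["side"]
T=lambda x,y:(x/4+235-.4,y/4+115-.4); S=lambda x,y:((x-480)/4+265-.4,y/4+160-.4)
for v,bx,a,b in((t,(235,115,355,225),(280,190),(245,215)),(s,(265,160,350,270),(330,220),(345,175))):
    x0,y0,x1,y1=bx
    lab=cv2.cvtColor(cv2.GaussianBlur(v["img"],(3,3),0),cv2.COLOR_RGB2LAB).astype(float)
    f=lambda p:np.median(lab[p[1]-3:p[1]+4,p[0]-3:p[0]+4].reshape(-1,3),0)
    A,B=f(a),f(b);print(A,B)
    c=lab[y0:y1,x0:x1]; m=((np.linalg.norm((c-A)*[.5,2,2],axis=2)<np.linalg.norm((c-B)*[.5,2,2],axis=2))&(c[...,0]>110)).astype(np.uint8)
    m=cv2.morphologyEx(m,cv2.MORPH_OPEN,np.ones((3,3)))
    k=max(cv2.findContours(m,0,cv2.CHAIN_APPROX_NONE)[0],key=cv2.contourArea)
    hu=cv2.convexHull(k)[:,0]+[x0,y0]; print(len(hu),cv2.contourArea(k),cv2.boundingRect(hu))
    P=np.array([plane(v,p,130)[:2] for p in hu])
    M=np.c_[2*P,np.ones(len(P))];q=np.linalg.lstsq(M,(P**2).sum(1),rcond=None)[0];r=np.sqrt(q[2]+q[:2]@q[:2]);print("circle",q[:2],r,"resid",np.abs(np.linalg.norm(P-q[:2],axis=1)-r).max())
for n,p,z in(("bar port",T(146,193),186),("bar tap",T(298,212),186)): print(n,plane(t,p,z))
print("bar port end",tri(t,T(146,192),s,S(640,237)))
print("bar tap end",tri(t,T(298,212),s,S(674,133)))
print("tap tip",tri(t,T(422,226),s,S(692,54)))
print("port top",tri(t,T(116,190),s,S(629,269)))
```

```text
[170. 128. 135.] [155. 130. 138.]
22 1932.0 (254, 168, 75, 40)
circle [573.40548505 161.76741385] 82.67478211373682 resid 53.11895771687985
[153. 128. 134.] [153. 130. 138.]
29 2200.0 (276, 191, 67, 53)
circle [594.13777168 162.42632222] 98.61474601825309 resid 3.6675633336547406
bar port [599.05355429 206.4784002  186.        ]
bar tap [584.94091969 114.79838112 186.        ]
bar port end (array([600.92164166, 207.65923262, 175.4269263 ]), np.float64(1.7509788872884227))
bar tap end (array([585.23997103, 115.00860571, 180.54677896]), np.float64(1.4518770964241907))
tap tip (array([576.31269538,  39.98098927, 183.9055744 ]), np.float64(3.0478694268798354))
port top (array([606.11541716, 227.36185163, 163.3833327 ]), np.float64(0.23100765628165978))
```

```bash
cat >> h.py <<'E'
def cur():
    from bench import sense
    s=sense(); return s,np.array(s["tool_pos"]),R.from_euler('xyz',s["tcp_rot"],degrees=True)
C=np.array([592.5,161.]);YAW=81.
UX=np.array([np.cos(np.radians(YAW)),np.sin(np.radians(YAW)),0]);UY=np.array([-UX[1],UX[0],0]);Z=np.array([0,0,1.])
AX=-np.sin(np.radians(35))*UX+np.cos(np.radians(35))*Z
GRIP=np.r_[C,186.]-96*UX
def taprot(th,flip=False):   # tool orientation for tap angle th (deg)
    z=-AX; x0=np.cos(np.radians(35))*UX+np.sin(np.radians(35))*Z
    x=R.from_rotvec(AX*np.radians(th+(180 if flip else 0))).apply(x0)
    return R.from_matrix(np.c_[x,np.cross(z,x),z])
def taptcp(rot,back=0): return GRIP-rot.apply([0,0,155+back])
def go(p,rot):               # total shift (tool axes now) and turn, in row units
    s,p0,r0=cur()
    print("t",round(s["time"],2),"shift",np.round(r0.inv().apply(p-p0)/100,3),"turn",np.round((r0.inv()*rot).as_rotvec(degrees=True)/60,3),"q",s["joint_pos"].round(1),"F",s["ft_force"].round(1),"gap",round(s["finger_gap"],1),"grip",round(s["grip_force"],1))
E
python3 - <<'E'
from h import *
r=taprot(7);print(GRIP,taptcp(r),taptcp(r,80));go(taptcp(r,80),r)
E
```

```text
[577.48229136  66.1819193  186.        ] [563.57458729 -21.62786828 312.96856686] [556.39641746 -66.94904897 378.50073041]
t 0.1 shift [ 4.903 -3.283  0.258] turn [ 0.268  0.553 -1.063] q [-72.8   7.5  85.3  -0.   87.3  -4.9] F [-0.5  0.2 -0.1] gap 85.6 grip 0.0
```

```bash
python3 -m jog '0.4 -0.27 0.02 0 0 0 -1; 0.4 -0.27 0.02 0 0 0 -1; 0.4 -0.27 0.02 0 0 0 -1; 0.4 -0.27 0.02 0 0 0 -1; 0.4 -0.27 0.02 0 0 0 -1'
python3 -m jog '0.4 -0.27 0.02 0 0 0 -1; 0.4 -0.27 0.02 0 0 0 -1; 0.4 -0.27 0.02 0 0 0 -1; 0.4 -0.27 0.02 0 0 0 -1; 0.4 -0.27 0.02 0 0 0 -1'
python3 -m jog '0.4 -0.27 0.02 0 0 0 -1; 0.4 -0.27 0.02 0 0 0 -1; 0 0 0 0 0 0 -1'
python3 -c "
from h import *
r=taprot(7);go(taptcp(r,80),r)"
```

```text
time: 0.72
tool_pos: [360.8, -354.1, 394.2]
tcp_rot: [-180.0, 0.0, 22.1]
ft_force: [1.0, 0.3, 0.1]
finger_gap: 85.4
grip_force: 0.0
time: 1.35
tool_pos: [495.3, -153.7, 384.3]
tcp_rot: [-180.0, 0.0, 22.1]
ft_force: [0.6, 0.1, -0.1]
finger_gap: 85.4
grip_force: 0.0
time: 1.72
tool_pos: [549.5, -72.3, 379.8]
tcp_rot: [-179.9, 0.0, 22.3]
ft_force: [0.2, -0.7, -0.6]
finger_gap: 85.5
grip_force: 0.0
t 1.73 shift [ 0.084 -0.023  0.013] turn [ 0.267  0.554 -1.059] q [-12.8   1.2  94.5   0.   84.4  54.9] F [ 0.2 -0.7 -0.6] gap 85.5 grip 0.0
```

```bash
python3 -m jog '0 0 0 0.03 0.062 -0.118 -1; 0 0 0 0.03 0.062 -0.118 -1; 0 0 0 0.03 0.062 -0.118 -1; 0 0 0 0.03 0.062 -0.118 -1; 0 0 0 0.03 0.062 -0.118 -1'
python3 -m jog '0 0 0 0.03 0.062 -0.118 -1; 0 0 0 0.03 0.062 -0.118 -1; 0 0 0 0.03 0.062 -0.118 -1; 0 0 0 0.03 0.062 -0.118 -1; 0 0 0 0 0 0 -1'
python3 -c "
from h import *
r=taprot(7);go(taptcp(r,80),r)
go(taptcp(r,3),r)"
```

```text
time: 2.35
tool_pos: [548.1, -75.8, 380.5]
tcp_rot: [-177.1, -20.2, 57.6]
ft_force: [-0.3, 0.1, 1.0]
finger_gap: 85.5
grip_force: 0.0
time: 2.98
tool_pos: [548.3, -76.1, 379.8]
tcp_rot: [175.1, -34.9, 89.4]
ft_force: [0.1, 0.4, 0.8]
finger_gap: 85.6
grip_force: 0.0
t 2.98 shift [0.068 0.075 0.071] turn [ 0.001 -0.004 -0.002] q [-24.4   3.7  95.6  33.8  91.1 -24.8] F [0.1 0.4 0.8] gap 85.6 grip 0.0
t 2.98 shift [0.065 0.074 0.841] turn [ 0.001 -0.004 -0.002] q [-24.4   3.7  95.6  33.8  91.1 -24.8] F [0.1 0.4 0.8] gap 85.6 grip 0.0
```

```bash
python3 -m jog '0.06 0.07 0 0 0 0 -1; 0 0 0.2 0 0 0 -1; 0 0 0.2 0 0 0 -1; 0 0 0.2 0 0 0 -1; 0 0 0 0 0 0 -1'
python3 - <<'E'
from h import *
from bench import snapshot
r=taprot(7);go(taptcp(r,3),r)
a=snapshot("top");b=snapshot("side")
pa=proj(a,GRIP)[0];pb=proj(b,GRIP)[0];print(pa,pb)
f=lambda v,p:cv2.resize(v["img"][int(p[1])-45:int(p[1])+45,int(p[0])-45:int(p[0])+45],None,fx=4.4,fy=4.4,interpolation=cv2.INTER_CUBIC)
cv2.imwrite("pics/pre.png",np.hstack([f(a,pa),f(b,pb)])[:,:,::-1])
E
```

```text
time: 3.6
tool_pos: [560.3, -34.9, 332.9]
tcp_rot: [175.3, -35.0, 89.5]
ft_force: [0.6, -0.2, 0.6]
finger_gap: 85.3
grip_force: 0.0
t 3.6 shift [-0.006  0.012  0.211] turn [-0.003 -0.005 -0.001] q [-20.1   6.   98.2  34.6  84.8 -24.1] F [ 0.6 -0.2  0.6] gap 85.3 grip 0.0
[329.30597753 170.11778026] [316.93169262 179.22623874]
```

View pics/pre.png

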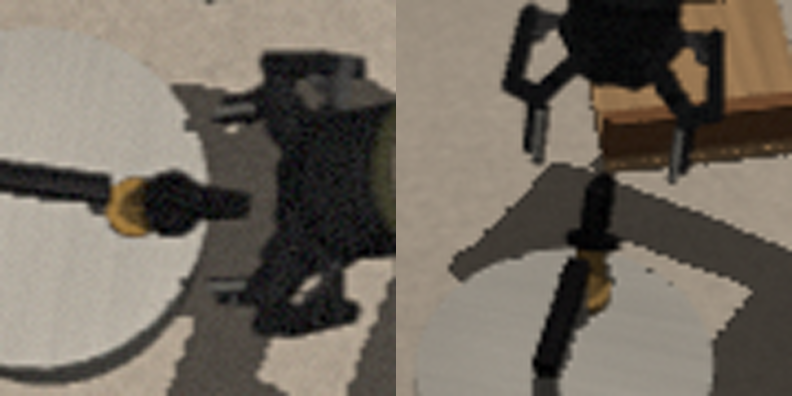

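The open fingers straddle the tap handle well: fingertips at y=108 and y=290 in the top crop with the handle at y=205, and the handle is also centred between them in the side crop. I'll advance and close.

```bash
python3 -m jog '0 0.01 0.1 0 0 0 -1; 0 0 0.1 0 0 0 -1; 0 0 0 0 0 0 1; 0 0 0 0 0 0 1; 0 0 0 0 0 0 1' 50
python3 -m jog '0 0 0 0 0 0 1; 0 0 0 0 0 0 1; 0 0 0 0 0 0 1; 0 0 0 0 0 0 1' 50
python3 -c "
from h import *
r=taprot(7);go(taptcp(r,3),r)"
```

```text
time: 4.32
tool_pos: [564.0, -25.2, 319.7]
tcp_rot: [175.0, -34.9, 89.6]
ft_force: [-0.1, 0.8, -0.1]
finger_gap: 32.0
grip_force: 0.0
time: 4.82
tool_pos: [564.0, -25.2, 319.7]
tcp_rot: [175.0, -34.9, 89.6]
ft_force: [-2.1, -3.4, 4.9]
finger_gap: 13.1
grip_force: 51.7
t 4.83 shift [-0.009 -0.011  0.045] turn [ 0.002 -0.003  0.001] q [-19.    6.8  98.8  34.9  82.8 -24.2] F [-2.1 -3.4  4.9] gap 13.1 grip 51.7
```

```bash
python3 -m jog '0 0 0 0 0 -0.1 1; 0 0 0 0 0 -0.1 1; 0 0 0 0 0 -0.1 1; 0 0 0 0 0 -0.1 1; 0 0 0 0 0 -0.1 1'
python3 -c "
from h import *
r=taprot(37);go(taptcp(r,8),r)"
```

```text
time: 5.45
tool_pos: [563.9, -25.3, 319.7]
tcp_rot: [156.8, -27.3, 123.9]
ft_force: [-2.7, -3.7, 6.3]
finger_gap: 12.8
grip_force: 52.0
t 5.45 shift [-0.002 -0.013 -0.004] turn [ 0.003 -0.002  0.004] q [-19.    6.8  98.8  34.9  82.8 -54.4] F [-2.7 -3.7  6.3] gap 12.8 grip 52.0
```

```bash
python3 -m jog '0 0 0 0 0 -0.12 1; 0 0 0 0 0 -0.12 1; 0 0 0 0 0 -0.12 1; 0 0 0 0 0 -0.12 1; 0 0 0 0 0 -0.12 1'
python3 -m jog '0 0 0 0 0 -0.12 1; 0 0 0 0 0 -0.12 1; 0 0 0 0 0 -0.12 1; 0 0 0 0 0 -0.12 1; 0 0 0 0 0 -0.12 1'
python3 - <<'E'
from h import *
from bench import snapshot
r=taprot(109);go(taptcp(r,8),r)
a=snapshot("top");b=snapshot("side")
pa=proj(a,GRIP)[0];pb=proj(b,GRIP)[0]
f=lambda v,p:cv2.resize(v["img"][int(p[1])-45:int(p[1])+45,int(p[0])-45:int(p[0])+45],None,fx=4.4,fy=4.4,interpolation=cv2.INTER_CUBIC)
cv2.imwrite("pics/t1.png",np.hstack([f(a,pa),f(b,pb)])[:,:,::-1])
E
```

```text
time: 6.08
tool_pos: [563.8, -25.4, 319.6]
tcp_rot: [145.9, -9.5, 157.2]
ft_force: [-4.7, -4.7, 4.6]
finger_gap: 13.0
grip_force: 52.1
time: 6.7
tool_pos: [563.7, -25.5, 319.5]
tcp_rot: [146.4, 11.0, -173.1]
ft_force: [-4.6, -5.4, 4.8]
finger_gap: 13.4
grip_force: 52.1
t 6.7 shift [ 0.009 -0.003 -0.005] turn [0.003 0.002 0.004] q [ -19.     6.8   98.8   34.9   82.8 -126.4] F [-4.6 -5.4  4.8] gap 13.4 grip 52.1
```

View pics/t1.png

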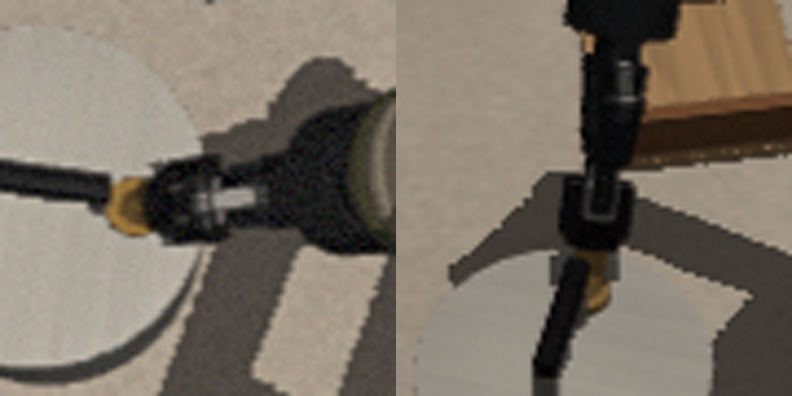

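The handle has turned with the gripper, and in both crops it now lies across the lid's x-z plane at about 109°. I'll use the rest of this grasp, then back off and regrasp half a turn round.

```bash
python3 -m jog '0 0 0 0 0 -0.1 1; 0 0 0 0 0 -0.1 1; 0 0 0 0 0 -0.1 1; 0 0 0 0 0 0 1'
python3 -c "
from h import *
r=taprot(127);go(taptcp(r,8),r)"
python3 -m jog '0 0 0 0 0 0 -0.2; 0 0 0 0 0 0 -0.2; 0 0 0 0 0 0 -0.2; 0 0 0 0 0 0 -0.2'
python3 -m jog '0 0 -0.15 0 0 0 -0.2; 0 0 -0.2 0 0 0 -0.2; 0 0 -0.2 0 0 0 -0.2; 0 0 -0.2 0 0 0 -0.2; 0 0 0 0 0 0 -0.2'
python3 -c "
from h import *
r=taprot(127,True);go(taptcp(r,80),r)"
```

```text
time: 7.3
tool_pos: [563.9, -25.5, 319.5]
tcp_rot: [150.7, 20.4, -157.3]
ft_force: [-3.1, -5.3, 4.5]
finger_gap: 13.0
grip_force: 50.2
t 7.3 shift [ 0.011  0.    -0.004] turn [0.001 0.003 0.002] q [ -19.     6.9   98.8   34.9   82.8 -144.3] F [-3.1 -5.3  4.5] gap 13.0 grip 50.2
time: 7.8
tool_pos: [563.9, -24.9, 319.2]
tcp_rot: [150.6, 20.4, -157.4]
ft_force: [-0.3, -0.8, -0.4]
finger_gap: 51.4
grip_force: 0.0
time: 8.43
tool_pos: [557.5, -69.1, 383.0]
tcp_rot: [150.8, 20.5, -157.4]
ft_force: [0.5, -0.7, -0.4]
finger_gap: 50.9
grip_force: 0.0
t 8.43 shift [0.018 0.001 0.048] turn [-9.000e-03 -1.000e-03 -2.999e+00] q [ -23.4    4.4   94.5   34.    90.6 -144. ] F [ 0.5 -0.7 -0.4] gap 50.9 grip 0.0
```

```bash
python3 -m jog '0 0 0 0 0 0.15 -0.2; 0 0 0 0 0 0.15 -0.2; 0 0 0 0 0 0.15 -0.2; 0 0 0 0 0 0.15 -0.2; 0 0 0 0 0 0.15 -0.2' >/dev/null
python3 -m jog '0 0 0 0 0 0.15 -0.2; 0 0 0 0 0 0.15 -0.2; 0 0 0 0 0 0.15 -0.2; 0 0 0 0 0 0.15 -0.2; 0 0 0 0 0 0.15 -0.2' >/dev/null
python3 -m jog '0 0 0 0 0 0.15 -0.2; 0 0 0 0 0 0.15 -0.2; 0 0 0 0 0 0.15 -0.2; 0 0 0 0 0 0.15 -0.2; 0 0 0 0 0 0.15 -0.2' >/dev/null
python3 -m jog '0 0 0 0 0 0.15 -0.2; 0 0 0 0 0 0.15 -0.2; 0 0 0 0 0 0.15 -0.2; 0 0 0 0 0 0.15 -0.2; 0 0 0 0 0 0.15 -0.2'
python3 - <<'E'
from h import *
from bench import snapshot
r=taprot(127,True);go(taptcp(r,7),r)
a=snapshot("top");b=snapshot("side")
pa=proj(a,GRIP)[0];pb=proj(b,GRIP)[0]
f=lambda v,p:cv2.resize(v["img"][int(p[1])-45:int(p[1])+45,int(p[0])-45:int(p[0])+45],None,fx=4.4,fy=4.4,interpolation=cv2.INTER_CUBIC)
cv2.imwrite("pics/t2.png",np.hstack([f(a,pa),f(b,pb)])[:,:,::-1])
# predicted pixel (crop) of the handle's outer edge ends at 127 deg
for th in(110,120,127,137):
    x=R.from_rotvec(AX*np.radians(th)).apply(np.cos(np.radians(35))*UX+np.sin(np.radians(35))*Z)
    P=[GRIP+15*AX+24*x,GRIP+15*AX-24*x]
    print(th,((proj(a,P)-pa.astype(int)+45)*4.4).round(),((proj(b,P)-pb.astype(int)+45)*4.4+[396,0]).round())
E
```

```text
time: 10.92
tool_pos: [556.9, -67.5, 379.9]
tcp_rot: [-150.5, -20.2, 22.3]
ft_force: [0.2, -0.3, -0.2]
finger_gap: 50.9
grip_force: 0.0
t 10.93 shift [-0.009  0.002  0.744] turn [-0.003 -0.003 -0.005] q [-23.3   4.5  94.7  34.   90.5  36.3] F [ 0.2 -0.3 -0.2] gap 50.9 grip 0.0
110 [[222. 240.]
 [208. 153.]] [[636. 181.]
 [566. 174.]]
120 [[228. 238.]
 [202. 154.]] [[634. 179.]
 [567. 176.]]
127 [[232. 236.]
 [198. 156.]] [[633. 178.]
 [569. 177.]]
137 [[237. 232.]
 [193. 160.]] [[630. 176.]
 [572. 179.]]
```

View pics/t2.png

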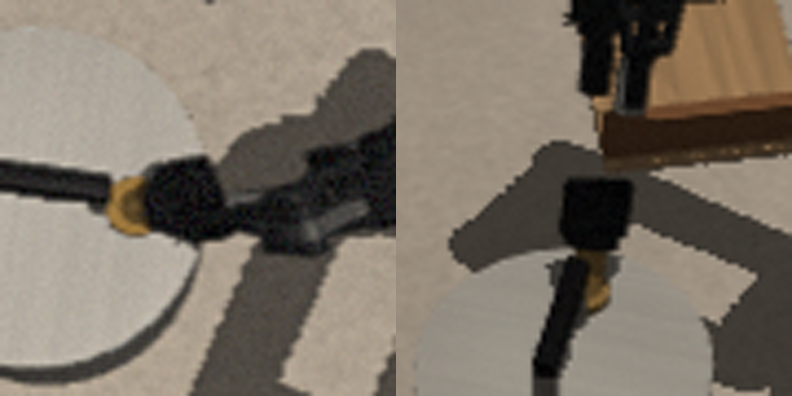

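The tap handle now shows its broad face: its outer edge runs from about (207,157) to (228,237) in the top crop, which fits about 120–127°. The gripper is clear of it and lined up for the second grasp.

```bash
python3 -m jog '0 0 0.2 0 0 0 -0.2; 0 0 0.2 0 0 0 -0.2; 0 0 0.2 0 0 0 -0.2; 0 0 0.14 0 0 0 -0.2; 0 0 0 0 0 0 -0.2'
python3 -m jog '0 0 0 0 0 0 1; 0 0 0 0 0 0 1; 0 0 0 0 0 0 1; 0 0 0 0 0 0 1; 0 0 0 0 0 0 1' 50
python3 -m jog '0 0 0 0 0 -0.05 1; 0 0 0 0 0 -0.05 1; 0 0 0 0 0 -0.05 1; 0 0 0 0 0 -0.05 1'
python3 -c "
from h import *
r=taprot(139,True);go(taptcp(r,7),r);s=cur()[0];print(cur()[2].inv().apply(s['wrist_torque']))"
```

```text
time: 11.65
tool_pos: [563.4, -24.7, 318.6]
tcp_rot: [-150.5, -20.3, 22.7]
ft_force: [-0.5, 1.5, -1.1]
finger_gap: 51.0
grip_force: 0.0
time: 12.28
tool_pos: [564.1, -26.1, 321.1]
tcp_rot: [-150.7, -20.4, 22.6]
ft_force: [-1.2, -4.2, 5.8]
finger_gap: 13.4
grip_force: 51.1
time: 12.78
tool_pos: [564.1, -26.1, 321.1]
tcp_rot: [-155.3, -26.0, 34.3]
ft_force: [1.2, -0.3, 3.9]
finger_gap: 12.9
grip_force: 51.9
t 12.78 shift [-0.017 -0.002  0.021] turn [-0.    -0.005  0.002] q [-19.1   6.8  98.7  34.9  82.9  23.7] F [ 1.2 -0.3  3.9] gap 12.9 grip 51.9
[-0.11260324  0.31820706  0.8136551 ]
```

Resistance about the tap axis has risen to 0.8 N m against the normal 0.12, so the tap is at its stop. I'll let go and retreat.

```bash
python3 -m jog '0 0 0 0 0 0 -0.2; 0 0 0 0 0 0 -0.2; 0 0 0 0 0 0 -0.2; 0 0 0 0 0 0 -0.2'
python3 -m jog '0 0 -0.15 0 0 0 -0.2; 0 0 -0.3 0 0 0 -0.2; 0 0 -0.4 0 0 0 -0.2; 0 0 -0.4 0 0 0 -0.2; 0 0 0 0 0 0 -0.2'
python3 - <<'E'
from h import *
from bench import snapshot
import pickle
a=snapshot("top");b=snapshot("side");pickle.dump((a,b),open("s1.pkl","wb"))
pa=proj(a,GRIP)[0];pb=proj(b,GRIP)[0]
f=lambda v,p:cv2.resize(v["img"][int(p[1])-45:int(p[1])+45,int(p[0])-45:int(p[0])+45],None,fx=4.4,fy=4.4,interpolation=cv2.INTER_CUBIC)
cv2.imwrite("pics/t3.png",np.hstack([f(a,pa),f(b,pb)])[:,:,::-1])
x=-UX  # tool x for bar grasp candidates
for x in(UX,-UX):
    r=R.from_matrix(np.c_[x,np.cross(-Z,x),-Z]); go(np.r_[C,178+155+80],r)
E
```

```text
time: 13.28
tool_pos: [563.7, -25.5, 320.0]
tcp_rot: [-155.2, -25.8, 34.2]
ft_force: [-0.3, -0.3, 1.2]
finger_gap: 51.2
grip_force: 0.0
time: 13.9
tool_pos: [552.8, -98.9, 426.8]
tcp_rot: [-155.6, -26.1, 34.3]
ft_force: [0.1, 0.2, 0.3]
finger_gap: 51.3
grip_force: 0.0
t 14.0 shift [ 1.562 -1.372  1.588] turn [-0.207 -0.562 -0.662] q [-26.2   3.8  91.   33.7  95.7  24.1] F [ 0.6  0.  -0.4] gap 51.6 grip 0.0
t 14.0 shift [ 1.562 -1.372  1.588] turn [-0.707  0.261  2.225] q [-26.2   3.8  91.   33.7  95.7  24.1] F [ 0.6  0.  -0.4] gap 51.6 grip 0.0
```

View pics/t3.png

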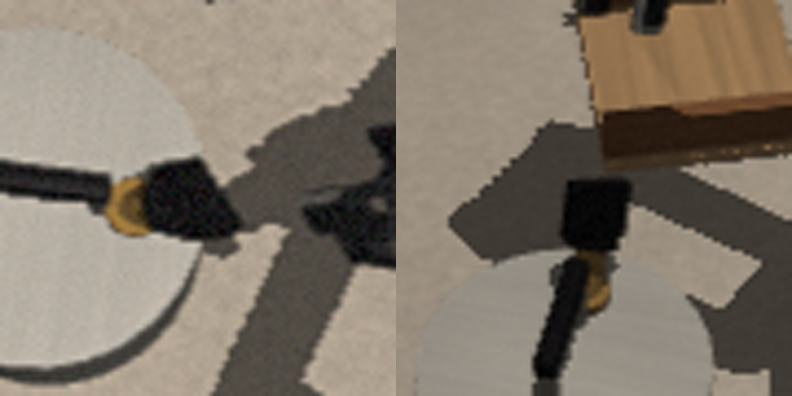

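The tap handle has moved on to (202,158)–(240,230), which matches the projection for about 137°: fully open. The lid has not moved. Next is the bar handle.

```bash
python3 -m jog '0 0 0 -0.035 -0.094 -0.11 -1; 0 0 0 -0.035 -0.094 -0.11 -1; 0 0 0 -0.035 -0.094 -0.11 -1' >/dev/null
python3 -m jog '0 0 0 -0.035 -0.094 -0.11 -1; 0 0 0 -0.035 -0.094 -0.11 -1; 0 0 0 -0.035 -0.094 -0.11 -1; 0 0 0 0 0 0 -1'
python3 -c "
from h import *
x=UX;r=R.from_matrix(np.c_[x,np.cross(-Z,x),-Z]); go(np.r_[C,178+155+80],r)"
```

```text
time: 14.88
tool_pos: [552.2, -95.5, 421.2]
tcp_rot: [-179.9, 0.1, 81.0]
ft_force: [0.8, -0.3, 0.3]
finger_gap: 85.1
grip_force: 0.0
t 14.88 shift [ 2.596e+00 -1.000e-03  7.700e-02] turn [-0.002  0.002  0.   ] q [-15.    1.   90.3  -0.1  88.7  -6. ] F [ 0.8 -0.3  0.3] gap 85.1 grip 0.0
```

```bash
python3 -m jog '0.43 0 0 0 0 0 -1; 0.43 0 0 0 0 0 -1; 0.43 0 0 0 0 0 -1; 0.43 0 0 0 0 0 -1; 0.43 0 0 0 0 0 -1'
python3 -m jog '0.43 0 0 0 0 0 -1; 0 0 0.1 0 0 0 -1; 0 0 0.2 0 0 0 -1; 0 0 0 0 0 0 -1'
python3 - <<'E'
from h import *
from bench import snapshot
x=UX;r=R.from_matrix(np.c_[x,np.cross(-Z,x),-Z]); go(np.r_[C,178+155],r)
a=snapshot("top");b=snapshot("side");P=np.r_[C,178]
pa=proj(a,P)[0];pb=proj(b,P)[0];print(pa,pb)
f=lambda v,p:cv2.resize(v["img"][int(p[1])-45:int(p[1])+45,int(p[0])-45:int(p[0])+45],None,fx=4.4,fy=4.4,interpolation=cv2.INTER_CUBIC)
cv2.imwrite("pics/t4.png",np.hstack([f(a,pa),f(b,pb)])[:,:,::-1])
E
```

```text
time: 15.5
tool_pos: [586.1, 116.9, 420.7]
tcp_rot: [-179.8, 0.0, 80.8]
ft_force: [0.0, -0.7, 1.0]
finger_gap: 85.4
grip_force: 0.0
time: 16.0
tool_pos: [592.2, 156.7, 387.9]
tcp_rot: [-179.7, 0.2, 80.8]
ft_force: [-0.7, 0.2, -0.3]
finger_gap: 85.4
grip_force: 0.0
t 16.0 shift [ 0.046 -0.     0.549] turn [-0.006  0.004 -0.003] q [10.1 10.  84.2 -0.1 86.2 19.3] F [-0.7  0.2 -0.3] gap 85.4 grip 0.0
[290.15672008 165.64956496] [308.87281485 205.45310075]
```

View pics/t4.png

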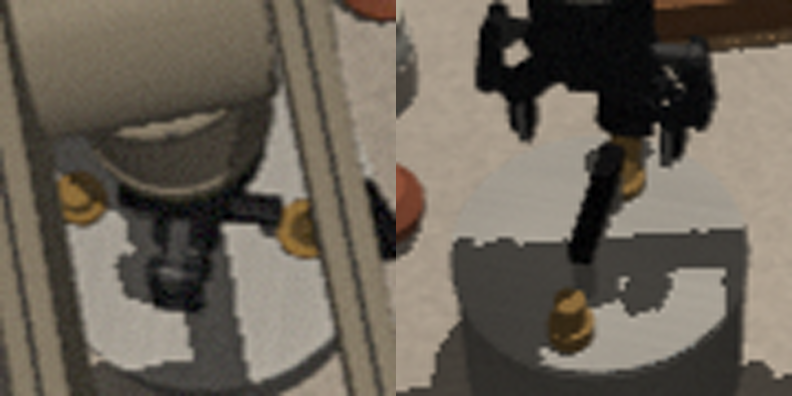

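The side crop shows the open fingers at (525,110) and (670,140), one each side of the bar, which runs from (605,150) to (583,258). I'll descend to the bar and close.

```bash
python3 -m jog '0.04 0 0.1 0 0 0 -1; 0 0 0.2 0 0 0 -1; 0 0 0.2 0 0 0 -1; 0 0 0.04 0 0 0 -1; 0 0 0 0 0 0 -1'
python3 -m jog '0 0 0 0 0 0 1; 0 0 0 0 0 0 1; 0 0 0 0 0 0 1; 0 0 0 0 0 0 1; 0 0 0 0 0 0 1' 90
python3 -m jog '0 0 0 0 0 0 1; 0 0 0 0 0 0 1; 0 0 0 0 0 0 1'
python3 -c "
from h import *
x=UX;r=R.from_matrix(np.c_[x,np.cross(-Z,x),-Z]); go(np.r_[C,178+155],r)"
```

```text
time: 16.73
tool_pos: [593.5, 161.7, 336.9]
tcp_rot: [-179.9, 0.2, 80.9]
ft_force: [-0.3, -0.1, 0.3]
finger_gap: 85.6
grip_force: 0.0
time: 17.35
tool_pos: [593.9, 161.7, 338.3]
tcp_rot: [179.9, 0.1, 80.9]
ft_force: [1.2, 0.1, 2.5]
finger_gap: 14.1
grip_force: 90.7
time: 17.73
tool_pos: [593.9, 161.7, 338.3]
tcp_rot: [179.9, 0.1, 80.9]
ft_force: [0.2, -1.1, 5.7]
finger_gap: 13.8
grip_force: 90.8
t 17.73 shift [-0.009 -0.013  0.053] turn [ 0.001  0.002 -0.001] q [10.5 12.  87.2 -0.1 80.8 19.6] F [ 0.2 -1.1  5.7] gap 13.8 grip 90.8
```

```bash
python3 -m jog '0 0 -0.05 0 0 0 1; 0 0 -0.05 0 0 0 1; 0 0 -0.05 0 0 0 1; 0 0 -0.05 0 0 0 1; 0 0 0 0 0 0 1'
python3 -m jog '0 0 -0.1 0 0 0 1; 0 0 -0.15 0 0 0 1; 0 0 -0.2 0 0 0 1; 0 0 -0.2 0 0 0 1; 0 0 -0.2 0 0 0 1'
python3 -m jog '0 0 -0.15 0 0 0 1; 0 0 -0.1 0 0 0 1; 0 0 0 0 0 0 1'
python3 - <<'E'
from h import *
x=UX;r=R.from_matrix(np.c_[x,np.cross(-Z,x),-Z]); go(np.r_[530.7,-242,338.3+130],r)
E
```

```text
time: 18.35
tool_pos: [593.8, 161.8, 358.3]
tcp_rot: [179.9, 0.1, 80.9]
ft_force: [-0.1, 0.2, -7.6]
finger_gap: 14.5
grip_force: 89.3
time: 18.98
tool_pos: [593.7, 162.0, 444.9]
tcp_rot: [179.9, 0.1, 80.9]
ft_force: [0.9, 0.0, -7.9]
finger_gap: 13.9
grip_force: 89.2
time: 19.35
tool_pos: [593.8, 162.0, 468.6]
tcp_rot: [179.9, 0.1, 80.9]
ft_force: [0.0, -0.4, -7.5]
finger_gap: 14.1
grip_force: 89.3
t 19.35 shift [-4.089  0.013  0.011] turn [ 0.001  0.002 -0.001] q [10.5  8.9 77.1 -0.1 94.  19.6] F [ 0.  -0.4 -7.5] gap 14.1 grip 89.3
```

```bash
python3 -m jog '-0.1 0 0 0 0 0 1; -0.2 0 0 0 0 0 1; -0.3 0 0 0 0 0 1; -0.3 0 0 0 0 0 1; -0.3 0 0 0 0 0 1'
python3 -m jog '-0.3 0 0 0 0 0 1; -0.3 0 0 0 0 0 1; -0.3 0 0 0 0 0 1; -0.3 0 0 0 0 0 1; -0.3 0 0 0 0 0 1' >/dev/null
python3 -m jog '-0.3 0 0 0 0 0 1; -0.3 0 0 0 0 0 1; -0.3 0 0 0 0 0 1; -0.25 0 0 0 0 0 1; -0.15 0 0 0 0 0 1' >/dev/null
python3 -m jog '-0.08 0.01 0 0 0 0 1; 0 0 0 0 0 0 1; 0 0 0 0 0 0 1'
python3 - <<'E'
from h import *
from bench import snapshot
import pickle
x=UX;r=R.from_matrix(np.c_[x,np.cross(-Z,x),-Z]); go(np.r_[531.2,-241.5,338.3-70],r)
b=snapshot("side");P=np.r_[530.7,-242,178]
pb=proj(b,P)[0]
f=lambda v,p:cv2.resize(v["img"][int(p[1])-70:int(p[1])+60,int(p[0])-80:int(p[0])+80],None,fx=4.4,fy=4.4,interpolation=cv2.INTER_CUBIC)
cv2.imwrite("pics/t5.png",f(b,pb)[:,:,::-1])
E
```

```text
time: 19.98
tool_pos: [574.1, 41.2, 467.3]
tcp_rot: [-180.0, 0.2, 80.9]
ft_force: [0.1, 0.3, -7.4]
finger_gap: 14.2
grip_force: 89.2
time: 21.6
tool_pos: [530.6, -240.4, 468.6]
tcp_rot: [180.0, 0.1, 81.0]
ft_force: [0.4, -1.1, -7.8]
finger_gap: 14.0
grip_force: 89.2
t 21.6 shift [-0.006  0.008  2.003] turn [ 0.     0.002 -0.   ] q [-29.4   3.7  82.7  -0.1  93.6 -20.4] F [ 0.4 -1.1 -7.8] gap 14.0 grip 89.2
```

View pics/t5.png

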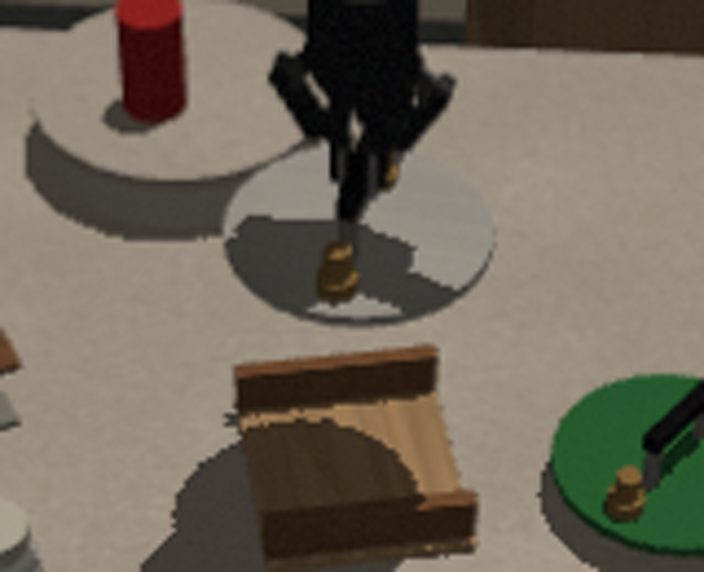

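The lid hangs level in the grip above the cradle: lid at (355,240) in the crop, cradle at (355,450). I'll lower it, slowly at the end.

```bash
python3 -m jog '-0.005 0.008 0.1 0 0 0 1; 0 0 0.2 0 0 0 1; 0 0 0.25 0 0 0 1; 0 0 0.25 0 0 0 1; 0 0 0.25 0 0 0 1' >/dev/null
python3 -m jog '0 0 0.25 0 0 0 1; 0 0 0.2 0 0 0 1; 0 0 0.15 0 0 0 1; 0 0 0.1 0 0 0 1; 0 0 0.05 0 0 0 1'
python3 -m jog '0 0 0.05 0 0 0 1; 0 0 0.04 0 0 0 1; 0 0 0.03 0 0 0 1; 0 0 0 0 0 0 1'
python3 -c "
from h import *
x=UX;r=R.from_matrix(np.c_[x,np.cross(-Z,x),-Z]); go(np.r_[531.2,-241.5,338.3-70],r)"
```

```text
time: 22.9
tool_pos: [531.1, -242.1, 288.3]
tcp_rot: [180.0, 0.1, 80.9]
ft_force: [0.0, -0.0, -6.5]
finger_gap: 14.1
grip_force: 89.2
time: 23.4
tool_pos: [531.0, -242.1, 276.5]
tcp_rot: [-180.0, 0.1, 80.9]
ft_force: [-0.7, 0.8, -7.1]
finger_gap: 14.5
grip_force: 89.2
t 23.4 shift [0.006 0.001 0.082] turn [-0.     0.002 -0.001] q [-29.5  10.4  95.7  -0.1  73.8 -20.4] F [-0.7  0.8 -7.1] gap 14.5 grip 89.2
```

```bash
python3 -m jog '0 0 0.02 0 0 0 1; 0 0 0.02 0 0 0 1; 0 0 0.02 0 0 0 1; 0 0 0 0 0 0 1'
python3 -m jog '0 0 0.01 0 0 0 1; 0 0 0.01 0 0 0 1; 0 0 0 0 0 0 1'
python3 -m jog '0 0 0.01 0 0 0 1; 0 0 0 0 0 0 1'
```

```text
time: 23.9
tool_pos: [531.0, -242.1, 270.3]
tcp_rot: [-180.0, 0.1, 80.9]
ft_force: [0.1, 0.3, -6.7]
finger_gap: 14.1
grip_force: 89.2
time: 24.28
tool_pos: [531.0, -242.1, 268.5]
tcp_rot: [-180.0, 0.1, 80.9]
ft_force: [0.1, 0.4, -7.0]
finger_gap: 14.0
grip_force: 89.2
time: 24.52
tool_pos: [531.1, -242.1, 268.3]
tcp_rot: [180.0, 0.1, 80.9]
ft_force: [-4.1, 0.8, 0.8]
finger_gap: 14.2
grip_force: 90.1
```

The rails took the weight at TCP z 268.3, exactly the height expected. I'll release and back off upwards.

```bash
python3 -m jog '0 0 0 0 0 0 0.2; 0 0 0 0 0 0 -0.2; 0 0 0 0 0 0 -0.6; 0 0 0 0 0 0 -1; 0 0 0 0 0 0 -1'
python3 -m jog '0 0 0 0 0 0 -1; 0 0 -0.1 0 0 0 -1; 0 0 -0.2 0 0 0 -1; 0 0 -0.3 0 0 0 -1; 0 0 -0.4 0 0 0 -1'
python3 -m jog '0 0 -0.4 0 0 0 -1; 0 0.4 -0.4 0 0 0 -1; 0 0.4 0 0 0 0 -1; 0 0.4 0 0 0 0 -1; 0 0 0 0 0 0 -1'
python3 - <<'E'
from h import *
from bench import snapshot
b=snapshot("side");a=snapshot("top");P=np.r_[530.7,-242,108]
f=lambda v,p:cv2.resize(v["img"][int(p[1])-45:int(p[1])+45,int(p[0])-45:int(p[0])+45],None,fx=4.4,fy=4.4,interpolation=cv2.INTER_CUBIC)
cv2.imwrite("pics/t6.png",np.hstack([f(a,proj(a,P)[0]),f(b,proj(b,P)[0])])[:,:,::-1])
print(proj(a,P),proj(b,P))
E
```

```text
time: 25.15
tool_pos: [531.1, -242.2, 267.7]
tcp_rot: [180.0, 0.1, 80.9]
ft_force: [-0.2, -0.2, -0.4]
finger_gap: 85.1
grip_force: 0.0
time: 25.78
tool_pos: [530.8, -241.8, 369.4]
tcp_rot: [-180.0, 0.1, 80.9]
ft_force: [1.1, -0.9, -0.2]
finger_gap: 85.3
grip_force: 0.0
time: 26.4
tool_pos: [651.3, -260.6, 446.9]
tcp_rot: [-179.9, 0.1, 81.0]
ft_force: [-0.7, 1.0, -0.4]
finger_gap: 85.5
grip_force: 0.0
[[449.60796426 190.48717185]] [[338.53081785 128.79959076]]
```

View pics/t6.png

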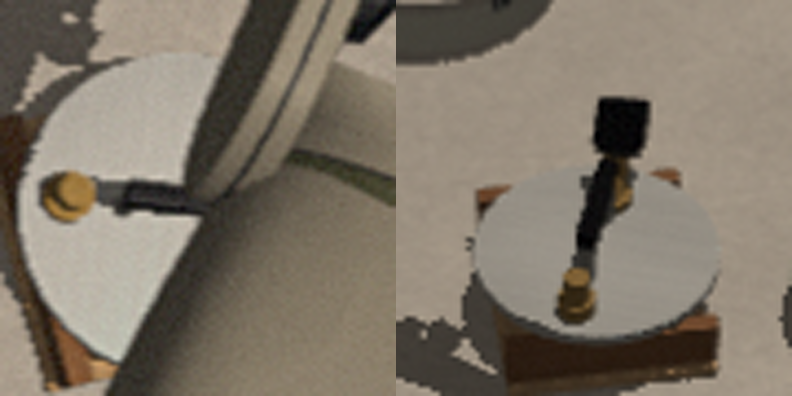

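The lid lies level on both rails, centred at (597,250) in the side crop, with rail ends showing on both sides. Its tap is still open at (622,127), and the gripper is clear.

```bash
python3 -c "
from bench import *
print(hand_in())"
```

```text
the job is handed in; nothing more can be done
None
```

I turned the tap fully open, then lifted the lid off and set it centred and level on the cradle with the tap still open; the arm is clear and the job is handed in, but `hand_in()` gave no verdict.

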